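# Set the red valve of the watch-case tester

## Robot

A 6-joint arm with a two-finger parallel gripper is mounted at the origin on the work surface. World frame = base frame: x ahead of the robot, y to its left, z up, the work surface at z = 0. Lengths are in mm, angles in rad, forces in N, time in s.
With the tool pointing down it reaches from about 350 to 775 mm from the base axis. Payload 7.3 kg.
Tool frame: the origin (TCP) lies on the centre line of the jaws, within the pads' length; the fingertips stand 11 mm ahead of it and the grasp point (between the pads) lies 8 mm behind it; z points along the fingers, y is the line along which they close (so a half turn about z gives the same grasp; the last joint's range is limited). The gripper opens to 92 mm and grips with 3 to 60 N. Pads are 19 mm wide; open, the fingers measure 130 mm over their backs; the gripper's body (75 mm by 190 mm) begins 47 mm behind the grasp point.
Start: joints at [-0.146, 0.342, 1.524, -0, 1.275, -0.146], TCP at [525.018, 0.02, 237.741] pointing down, gripper open.
Joint ranges: [-2.53, 2.53], [-0.77, 2.02], [0.04, 2.7], [-1, 4.14], [0.28, 2.66], [-3.11, 3.11]. Speed limits (rad/s): [2.57, 2.57, 3.14, 3.14, 3.14, 3.14].

## Interface

Orientations are given as [roll, pitch, yaw] about the fixed x, y, z axes, in that order (R = Rz(yaw) Ry(pitch) Rx(roll)).
In Python, from plant import bot gives the robot as it stands.
- The arm moves only by the tool step_arm, never from a script. Its argument "deltas" is a list of rows, each a list of 5 numbers: the opening, from 0 (shut) to 1 (fully open), then the shift along the tool's x, y, z each as a share of 0.5 m, from -1 to 1, then the turn about the tool's z as a share of pi/2 rad, from -1 to 1. In form: [[claw, x, y, z, turn], ...]. A call has 1 to 8 rows; each row shifts and turns the commanded pose from where the row before left it, along the tool's axes as they then stand; what a row does not reach is not made up. A row lasts 1/10 s, in which the tool goes at most 50 mm and 8.59 degrees, less where a joint would pass 70% of its speed; a pose out of reach is approached as far as the arm can. A call with a number of a shift or a turn outside -1 to 1 is refused whole. A call with a gripper value outside its range is refused whole. The fingers move at their own pace and stop on an object; the grip force is fixed at half the most. Time passes only in rows, so rows that do not move let the fingers close. It gives the time, the measured TCP pose, the force, the opening and the grip force at its end, in the units of the state.
- bot.get_obs(): the state, without advancing time (a new reading comes with each control period).
- bot.capture(name): name is "scene" or "side" or "wrist"; returns (picture, depth): 420x560x3 uint8, red, green, blue; 420x560 float32, mm along the optical axis (not along the pixel's ray), 0 where there is no reading.
- bot.camera_params(name): a dict with "fov_y" (degrees; the focal length in pixels is half the picture's height over the tangent of half this angle, whatever the lens; pixels are square), "cx", "cy" (the principal point, pixels), "rvec" (rotation vector, rad) and "tvec" (3), from world to camera coordinates, as OpenCV has them. Camera axes: x right, y down, z forward; pixel columns grow to the right and rows downward; lengths in mm; the calibration is good to about 2 mm. The wrist camera is an equidistant fisheye: a pixel r from the principal point sees the ray r / f radians off the axis. A picture is of the moment at which its call begins: read the wrist's pose just before it. camera_params takes no time and is no camera call; for the wrist camera it gives the pose at the moment of the call.
- bot.close_job(): hands the job in; it is judged then, once.
The state is a dict: "time": time; "joint_positions": joint angles; "dq": joint speeds; "tau": joint torques, N m; "tool_pos": TCP position; "tcp_rot": TCP orientation; "contact_force": force on the tool from outside, world axes, zero at the start; "moment": the same for the moment, N m; "grip_width": finger opening in mm; "finger_force": force on a finger pad.
Only numpy, scipy, OpenCV 4.12 (cv2) and the standard library are available. Lean on these libraries where they do the work, as an engineer would, in place of code of your own. Each camera call takes 0.05 s, during which the arm holds its last target. There are 200 camera calls.

## Task

On the watch repair bench stand two air testers; the one with the red ball knob has a watch in its clear chamber. Turn the red ball knob clockwise (seen from above) until the white line on its dial points at the green mark, then let go; the ball is smooth and slips unless it is gripped firmly across its widest part. Leave the black ball knob of the other tester and the red watch box as they are.

Things in the scene. Friction and masses are not known exactly. Their poses are not given: they have to be found in the camera images.
- red_knob (a joint): Angle (rad) of the red ball knob, growing clockwise seen from above; 1.6 puts the white line on its dark blue dial disc (80 mm across, top 49 mm above the bench, turns with the ball) at the green mark, which lies 50 mm from the axis along point red_ball's x. Starts at 0.3 to 0.9, range 0 to 2.4, stays where left (no spring, about 0.15 N m to turn).
- red_ball (a point): Centre of the rigid red ball, 40 mm across, polished (friction about 0.35; grip it with some 40 N), on a 16 mm stem, 93 mm above the bench. Axes of its tester (fixed to the bench): z up, x away from the robot, y left, yawed up to 20 degrees. Grey base 130 (x) x 240 (y) x 40 mm high, its middle 60 mm along y from the knob's axis; clear chamber with a gold watch: upright cylinder 80 mm across, 100 mm high, 125 mm along y.
- black_pointer (a point): Outer end of the white line on the dial of the other tester, 38 mm from the axis of its black ball knob. That tester is of the same make and size, its chamber empty; it stands to the left or right of the red one and its knob must not be turned.
- watch_box: Loose octagonal red watch box, 90 mm across the flats and 50 mm high, with a watch on its black top (62 mm high in all), lying beyond the testers as seen from the robot; origin at the centre of its underside.

How it is judged:
By the outcome, as a careful person would: the job done as asked, in the order asked, and still so for the second after the job is handed in, with the robot touching nothing.
It also fails if it takes over 32 s, if anything falls off the work surface, if the arm or the gripper's body presses on something with over 40 N, if the wrist force passes 120 N, or if a joint passes its speed limit or range.

## Working session

There is one attempt and no reset: what is moved stays moved. The work goes in short steps, Python scripts to look and compute and a tool call to move; the robot and the scene stay as the last step left them, time stands still between calls to the robot, and variables do not carry over. Pictures are saved under pics/ and viewed, at most 10 in all, crops included, and the job is handed in when it is done.

Besides the shell and the picture viewer there is one more tool, called after ">>>" as a command line: name --pt "numbers of a row" for each row, then --argument value for the rest. step_arm: Moves the arm, as the interface text tells. Shift numbers are shares of 0.5 m and turn numbers shares of pi/2 rad, none past 1 either way. Its arguments: {"type":"object","properties":{"deltas":{"type":"array","items":{"type":"array","items":{"type":"number","minimum":-1,"maximum":1}}}},"required":["deltas"]}

```bash
mkdir -p pics; cat > h.py <<'E'
import numpy as np, cv2
from plant import bot
def grab(n):
    p=bot.camera_params(n); im,d=bot.capture(n); return p,im,d
def f(p): return 210/np.tan(np.radians(p['fov_y'])/2)
def world(p,d):
    R=cv2.Rodrigues(np.array(p['rvec'],float))[0]; t=np.array(p['tvec'],float)
    v,u=np.mgrid[0:420,0:560]
    c=np.stack([(u-p['cx'])/f(p)*d,(v-p['cy'])/f(p)*d,d],-1)
    return (c-t)@R
def ray(p,u,v,z):
    R=cv2.Rodrigues(np.array(p['rvec'],float))[0]; t=np.array(p['tvec'],float)
    o=-R.T@t; r=R.T@np.array([(u-p['cx'])/f(p),(v-p['cy'])/f(p),1]); return o+r*(z-o[2])/r[2]
E
python3 - <<'E'
from h import *
for n in ['scene','side']:
    p,im,d=grab(n); print(n,p)
    cv2.imwrite(f'pics/{n}.png',im[...,::-1]); np.savez(f'{n}.npz',im=im,d=d)
print(bot.get_obs())
a=[cv2.imread(f'pics/{n}.png') for n in ['scene','side']]
E
```

```text
scene {'fov_y': 45.64428140829937, 'cx': 274.76899149387685, 'cy': 198.70618098318542, 'rvec': array([ 0.92198016,  2.63290617, -0.89615637]), 'tvec': array([ 547.2515873 , -247.96355122, 1121.8868513 ])}
side {'fov_y': 44.04971194789883, 'cx': 278.81448779688697, 'cy': 201.5141918000026, 'rvec': array([ 0.73228676, -2.54422179,  1.16838511]), 'tvec': array([526.27806226, 307.80257957, 777.2811667 ])}
{'time': 0.1, 'joint_positions': array([-1.46005768e-01,  3.42654898e-01,  1.52495467e+00, -5.66649192e-06,
        1.27538318e+00, -1.45967125e-01]), 'dq': array([-0.00035086, -0.00165301, -0.00345764,  0.00074492, -0.00117952,
       -0.00209012]), 'tau': array([ 1.49919495e-03, -4.32001984e+01, -2.44694173e+01,  7.19219679e-02,
        5.25739230e-02, -9.79429342e-05]), 'tool_pos': array([5.24641296e+02, 7.02962175e-02, 2.37101904e+02]), 'tcp_rot': array([-3.14020666e+00, -1.98282155e-04,  1.57075920e+00]), 'contact_force': array([ 0.24938084,  0.45037228, -0.0172305 ]), 'moment': array([-0.00941892,  0.03784197, -0.02644512]), 'finger_force': 0.0, 'grip_width': 91.75735387984533}
```

View pics/scene.png

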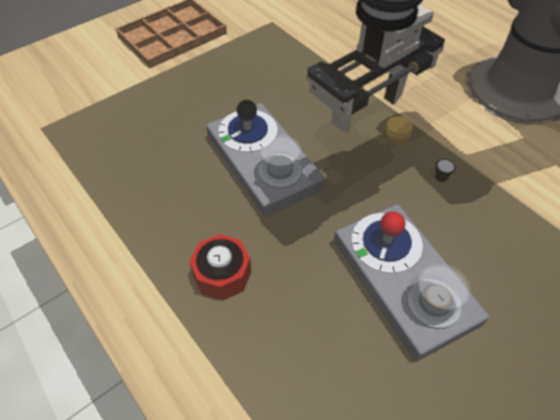

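View pics/side.png

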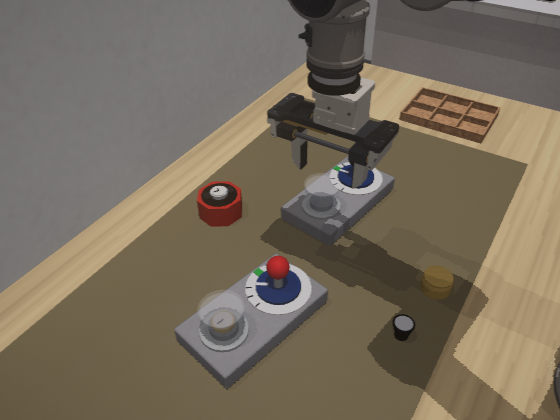

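The scene view shows the red ball at (393,223) with the white line's end near (383,256) and the green mark at (361,253). The side view shows the ball at (278,267), the line near (260,284) and the green mark at (258,271). The chamber is on the +y side, and the box is far away.

```bash
cat > m.py <<'E'
from h import *
def measure(n,im,p):
    h=cv2.cvtColor(im,cv2.COLOR_RGB2HSV).astype(int); H,S,V=h[...,0],h[...,1],h[...,2]
    def comps(m):
        k,l,s,c=cv2.connectedComponentsWithStats(m.astype(np.uint8)); return [(s[i,4],c[i],l==i,s[i]) for i in range(1,k) if s[i,4]>15]
    out={}
    red=comps(((H<6)|(H>174))&(S>150)&(V>70)); 
    # ball = red blob nearest to a big blue one
    blue=comps((H>105)&(H<130)&(S>110)&(V>30)&(V<160)); green=comps((H>50)&(H<80)&(S>120)&(V>60))
    out['red']=[(a,c.round(1),s[:4]) for a,c,_,s in red if a>60]
    out['blue']=[(a,c.round(1)) for a,c,_,_ in blue]
    out['green']=[(a,c.round(1),ray(p,*c,41).round(1)) for a,c,_,_ in green]
    return out,red,blue,green
if __name__=='__main__':
    for n in ['scene','side']:
        im=np.load(n+'.npz')['im']; d=np.load(n+'.npz')['d']; p=bot.camera_params(n)
        out,red,blue,green=measure(n,im,p)
        for k in out: print(n,k,out[k])
        W=world(p,d)
        b=max(blue,key=lambda t:t[0])
        cs=[t for t in red if t[0]>60]
        r=min(cs,key=lambda t:np.hypot(*(t[1]-b[1])))
        c=(r[3][0]+r[3][2]/2-.5, r[3][1]+r[3][3]/2-.5)
        print('ball',ray(p,*c,93), 'depth top z',W[r[2]][:,2].max())
        # ball from depth: sphere fit
        P=W[cv2.erode(r[2].astype(np.uint8),np.ones((3,3)))>0]
        s=np.linalg.lstsq(np.c_[2*P,np.ones(len(P))],(P**2).sum(1),rcond=None)[0]; print('sphere',s[:3],np.sqrt(s[3]+(s[:3]**2).sum()))
        ball=ray(p,*c,93)
        # white pixels within the dial, on plane z=49
        v,u=np.mgrid[0:420,0:560]; 
        G=np.array([ray(p,a,bb,49) for a,bb in zip(u.ravel(),v.ravel())]).reshape(420,560,3)
        rr=np.hypot(G[...,0]-ball[0],G[...,1]-ball[1])
        h=cv2.cvtColor(im,cv2.COLOR_RGB2HSV); w=(h[...,1]<90)&(h[...,2]>130)&(rr<37)&(rr>12)
        q=G[w][:,:2]-ball[:2]; a=np.degrees(np.arctan2(q[:,1],q[:,0]))
        print('line',[(x.round(),y.round()) for x,y in zip(a,np.hypot(*q.T))])
        # grey base: top at z 40 
        m=(abs(W[...,2]-40)<5)&(np.hypot(W[...,0]-ball[0],W[...,1]-ball[1])<220)
        Q=W[m][:,:2].astype(np.float32); print('base rect',cv2.minAreaRect(Q),len(Q))
E
python3 m.py
```

```text
scene red [(np.int32(343), array([393.1, 221.8]), array([382, 212,  22,  20], dtype=int32)), (np.int32(932), array([220.6, 264.2]), array([190, 234,  60,  61], dtype=int32))]
scene blue [(np.int32(66), array([233. , 124.5])), (np.int32(356), array([254.2, 130.9])), (np.int32(198), array([371.3, 239.1])), (np.int32(360), array([399.1, 246.9]))]
scene green [(np.int32(19), array([224.7, 138.2]), array([ 625.4, -249.5,   41. ])), (np.int32(40), array([361.1, 252.4]), array([601. , 101.7,  41. ]))]
ball [550.16398733 110.27618908  93.        ] depth top z 739.0964689413435
sphere [702.07203995 235.31136721 464.69561285] 401.8607010656759
line [(np.float64(-116.0), np.float64(37.0)), (np.float64(-119.0), np.float64(36.0)), (np.float64(-105.0), np.float64(37.0)), (np.float64(-107.0), np.float64(36.0)), (np.float64(-110.0), np.float64(36.0)), (np.float64(-112.0), np.float64(35.0)), (np.float64(-98.0), np.float64(37.0)), (np.float64(-101.0), np.float64(36.0)), (np.float64(-103.0), np.float64(35.0)), (np.float64(-106.0), np.float64(34.0)), (np.float64(-94.0), np.float64(36.0)), (np.float64(-9
[... 3447 characters left out ...]
float64(30.0)), (np.float64(26.0), np.float64(28.0)), (np.float64(26.0), np.float64(26.0)), (np.float64(26.0), np.float64(24.0)), (np.float64(25.0), np.float64(23.0)), (np.float64(25.0), np.float64(21.0)), (np.float64(31.0), np.float64(37.0)), (np.float64(31.0), np.float64(35.0)), (np.float64(31.0), np.float64(33.0)), (np.float64(31.0), np.float64(31.0)), (np.float64(31.0), np.float64(30.0)), (np.float64(31.0), np.float64(28.0)), (np.float64(31.0), np.float64(26.0)), (np.float64(31.0), np.float64(24.0)), (np.float64(31.0), np.float64(23.0)), (np.float64(31.0), np.float64(21.0))]
base rect ((578.9818115234375, 91.39059448242188), (373.2154846191406, 351.7319641113281), 49.10712814331055) 5898
```

>>> step_arm --pt "1 0.056 0.014 0 0" --pt "1 0.056 0.014 0 0" --pt "1 0.055 0.0135 0 0" --pt "1 0.055 0.013 0 -0.05" --pt "1 0 0 -0.0 -0.05" --pt "1 0 0 0.05 0" --pt "1 0 0 0.05 0" --pt "1 0 0 0 0"

```text
time: 0.9
tool_pos: [550.1, 111.0, 184.2]
tcp_rot: [-3.134, -0.001, 1.728]
contact_force: [0.3, 1.1, -0.2]
grip_width: 91.7
finger_force: 0.0
```

```bash
python3 - <<'E'
from h import *
o=bot.get_obs(); print(o['time'],o['tool_pos'],o['tcp_rot'],o['joint_positions'])
p,im,d=grab('wrist'); cv2.imwrite('pics/w1.png',im[...,::-1])
R=cv2.Rodrigues(np.array(p['rvec'],float))[0]; t=np.array(p['tvec'],float)
h=cv2.cvtColor(im,cv2.COLOR_RGB2HSV).astype(int); H,S,V=h[...,0],h[...,1],h[...,2]
m=((H<6)|(H>174))&(S>150)&(V>70)
k,l,s,c=cv2.connectedComponentsWithStats(m.astype(np.uint8))
F=f(p); org=-R.T@t; print('cam',org,R[2])
for i in range(1,k):
    if s[i,4]<100: continue
    u=s[i,0]+s[i,2]/2-.5-p['cx']; v=s[i,1]+s[i,3]/2-.5-p['cy']; r=np.hypot(u,v); th=r/F
    ra=R.T@np.array([u/r*np.sin(th),v/r*np.sin(th),np.cos(th)])
    print(s[i],org+ra*(93-org[2])/ra[2])
E
```

```text
0.9 [550.0645509  110.97478452 184.24994715] [-3.13413011e+00 -6.76921913e-04  1.72805593e+00] [ 6.25203219e-02  4.58049136e-01  1.49756362e+00 -3.44913778e-05
  1.19347301e+00 -9.47289828e-02]
cam [540.72458383 177.23683462 331.25680342] [ 0.03270907 -0.24927525 -0.96788014]
[ 256  184   52   52 2103] [553.20666984 112.68944236  93.        ]
```

View pics/w1.png

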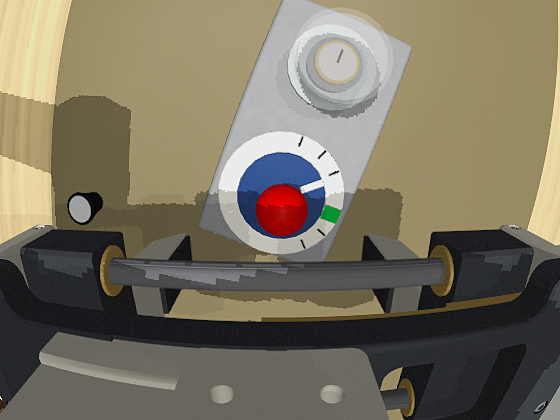

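The wrist view shows the ball at (282,210), between the jaws, with the green mark at (331,214) and the line end at (325,185). It puts the axis at about (553,112).

>>> step_arm --pt "1 0 0.003 0.05 0" --pt "1 0 0 0.05 0" --pt "1 0 0 0.05 0" --pt "1 0 0 0.048 0" --pt "1 0 0 0 0" --pt "1 0 0 0 0"

```text
time: 1.55
tool_pos: [554.6, 111.2, 90.1]
tcp_rot: [3.14, 0.0, 1.728]
contact_force: [0.1, 0.8, 0.7]
grip_width: 91.9
finger_force: 0.0
```

>>> step_arm --pt "1 0 -0.0035 0.01 0" --pt "1 0 0 0 0" --pt "0 0 0 0 0" --pt "0 0 0 0 0" --pt "0 0 0 0 0" --pt "0 0 0 0 0" --pt "0 0 0 0 0" --pt "0 0 0 0 0"

```text
time: 2.35
tool_pos: [552.0, 111.0, 83.7]
tcp_rot: [-3.142, 0.0, 1.728]
contact_force: [0.7, 0.9, 0.0]
grip_width: 48.6
finger_force: 0.0
```

>>> step_arm --pt "0 0 0 -0.002 0" --pt "0 0 0 0 0" --pt "0 0 0 0 0" --pt "0 0 0 0 0" --pt "0 0 0 0 0"

```text
time: 2.85
tool_pos: [553.0, 111.1, 84.8]
tcp_rot: [3.139, 0.0, 1.728]
contact_force: [6.3, 1.2, -4.9]
grip_width: 38.7
finger_force: 30.0
```

>>> step_arm --pt "0 0 0 0 0.02" --pt "0 0 0 0 0.03" --pt "0 0 0 0 0.03" --pt "0 0 0 0 0.03" --pt "0 0 0 0 0.03" --pt "0 0 0 0 0.03" --pt "0 0 0 0 0.03" --pt "0 0 0 0 0"

```text
time: 3.65
tool_pos: [552.5, 111.1, 84.8]
tcp_rot: [3.141, -0.0, 1.413]
contact_force: [3.6, 1.2, -2.8]
grip_width: 38.4
finger_force: 30.0
```

```bash
cat > line.py <<'E'
from h import *
import sys
o=bot.get_obs(); print(o['tool_pos'],o['tcp_rot'][2],o['moment'],o['contact_force'])
p,im,d=grab('wrist'); cv2.imwrite('pics/'+sys.argv[1]+'w.png',im[...,::-1])
v,u=np.mgrid[0:420,0:560].astype(float)
def plane(p,z,fish):
    R=cv2.Rodrigues(np.array(p['rvec'],float))[0]; t=np.array(p['tvec'],float); o=-R.T@t
    x,y=u-p['cx'],v-p['cy']; r=np.hypot(x,y)+1e-9
    c=np.stack([x/r*np.sin(r/f(p)),y/r*np.sin(r/f(p)),np.cos(r/f(p))],-1) if fish else np.stack([x/f(p),y/f(p),x*0+1],-1)
    w=c@R; return o+w*((z-o[2])/w[...,2])[...,None]
# axis from blue disc / white-ring outer on own picture
for n in ['wrist','scene','side']:
    if n!='wrist': p,im,d=grab(n); cv2.imwrite('pics/'+sys.argv[1]+n+'.png',im[...,::-1])
    h=cv2.cvtColor(im,cv2.COLOR_RGB2HSV).astype(int); H,S,V=h[...,0],h[...,1],h[...,2]
    G=plane(p,49,n=='wrist'); G4=plane(p,41,n=='wrist')
    c0=np.array([552.7,111.3])
    for it in range(3): # axis: circle fit to blue boundary (outermost per direction)
        q=G[...,:2]-c0; rr=np.hypot(q[...,0],q[...,1]); an=np.arctan2(q[...,1],q[...,0])
        b=(H>100)&(H<132)&(S>100)&(V>25)&(rr<50)
        pts=[]
        for a in np.arange(-np.pi,np.pi,.1):
            s=b&(abs(an-a)<.06)
            if s.sum() and rr[s].max()>35: i=np.argmax(np.where(s,rr,0)); pts.append(G.reshape(-1,3)[i,:2])
        P=np.array(pts); A=np.c_[2*P,np.ones(len(P))]
        c=np.linalg.lstsq(A,(P**2).sum(1),rcond=None)[0]; R_=np.sqrt(c[2]+c[0]**2+c[1]**2); c0=c[:2]
    w=(S<90)&(V>120)&(rr<37)&(rr>20)&(abs(an+.1)<.9)
    g=(H>50)&(H<80)&(S>120)&(V>60)&(rr<70)
    la=np.degrees(np.arctan2(*(G[w][:,:2].mean(0)-c0)[::-1])) if w.any() else None
    ga=np.degrees(np.arctan2(*(G4[g][:,:2].mean(0)-c0)[::-1])) if g.any() else None
    print(n,'axis',c0.round(1),'R',R_.round(1),len(P),'line',la,w.sum(),'green',ga,g.sum())
E
python3 line.py a
```

```text
[552.50082338 111.10586836  84.7827785 ] 1.4132884913797223 [ 0.18944439 -0.4853685  -0.16466674] [ 3.59794606  1.17890837 -2.82160612]
wrist axis [553.2 113.3] R 39.0 33 line -7.126037058592823 566 green -10.64176874904634 308
scene axis [555.5 114.4] R 36.2 22 line 8.25965811438303 33 green -15.344346996777205 31
side axis [553.1 113.1] R 38.1 45 line 6.769948855758068 23 green -14.545414253815077 42
```

>>> step_arm --pt "0 0 0 0 0.03" --pt "0 0 0 0 0.03" --pt "0 0 0 0 0.03" --pt "0 0 0 0 0.03" --pt "0 0 0 0 0.03" --pt "0 0 0 0 0.03" --pt "0 0 0 0 0.03" --pt "0 0 0 0 0"

```text
time: 4.6
tool_pos: [551.9, 111.3, 84.8]
tcp_rot: [-3.141, -0.0, 1.084]
contact_force: [3.1, 2.1, -2.4]
grip_width: 39.1
finger_force: 30.0
```

```bash
python3 line.py b; python3 -c "
import cv2
a=cv2.imread('pics/bw.png')[120:280,190:390];b=cv2.imread('pics/bside.png')[230:330,220:345];c=cv2.imread('pics/bscene.png')[200:280,340:440]
cv2.imwrite('pics/b.png',cv2.hconcat([cv2.resize(x,(s,500),interpolation=2) for x,s in((a,400),(b,400))]))"
```

```text
[551.94882003 111.26059623  84.75996824] 1.0842560472298364 [ 0.37581627 -0.31130379 -0.05211002] [ 3.07363132  2.13352596 -2.4062616 ]
wrist axis [552.9 111. ] R 40.7 35 line -22.229541350011182 577 green -10.876450082946354 536
scene axis [554.9 114.4] R 36.2 19 line -12.201244659174751 39 green -15.03589291819447 32
side axis [553.3 113.4] R 37.6 39 line -11.735685606463637 25 green -14.796981181720453 39
```

View pics/b.png

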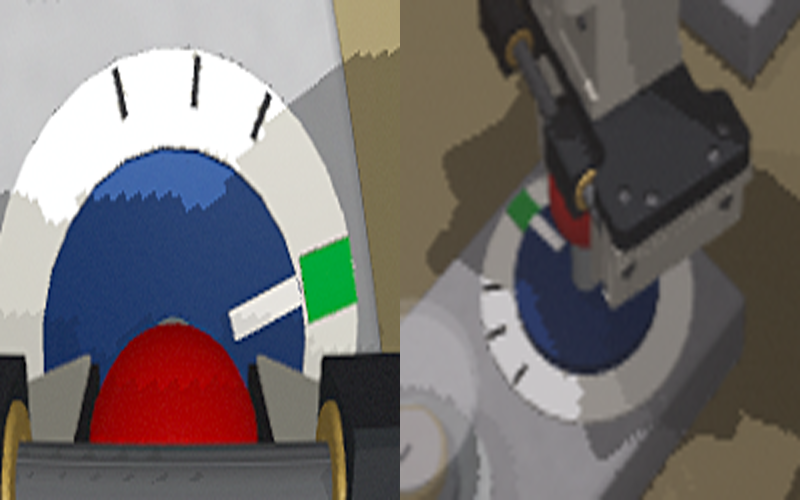

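The left crop (wrist view) shows the line just short of the green mark. The side crop shows the same, about 3° to go.

>>> step_arm --pt "0 0 0 0 0.015" --pt "0 0 0 0 0.015" --pt "0 0 0 0 0" --pt "0 0 0 0 0"

```text
time: 5.15
tool_pos: [551.9, 111.2, 84.8]
tcp_rot: [-3.141, -0.0, 1.037]
contact_force: [0.8, 5.8, -1.7]
grip_width: 38.4
finger_force: 30.0
```

```bash
python3 line.py c
```

```text
[551.87782257 111.23815621  84.75038692] 1.0367657206171914 [ 0.81394957 -0.17618453 -0.01933804] [ 0.821962    5.849748   -1.67380222]
wrist axis [552.2 112.3] R 40.1 35 line -24.33483063255821 521 green -12.254717745906545 543
scene axis [555.3 114.6] R 35.9 20 line -15.781520558954156 39 green -15.344239132497492 33
side axis [553.2 113. ] R 37.9 40 line -13.354668262983306 23 green -14.312297480387972 40
```

>>> step_arm --pt "1 0 0 0 0" --pt "1 0 0 0 0" --pt "1 0 0 0 0" --pt "1 0 0 0 0" --pt "1 0 0 0 0" --pt "1 0 0 -0.04 0" --pt "1 0 0 -0.08 0" --pt "1 0 0 -0.08 0"

```text
time: 6.1
tool_pos: [551.4, 110.8, 185.3]
tcp_rot: [-3.14, 0.001, 1.037]
contact_force: [1.2, -0.3, -0.1]
grip_width: 91.2
finger_force: 0.0
```

>>> step_arm --pt "1 0 0 -0.04 0" --pt "1 -0.08 0 0 0" --pt "1 -0.08 0 0 0" --pt "1 0 0 0 0" --pt "1 0 0 0 0"

```text
time: 6.6
tool_pos: [511.3, 41.6, 205.1]
tcp_rot: [3.141, -0.0, 1.035]
contact_force: [0.4, 1.0, 0.4]
grip_width: 92.0
finger_force: 0.0
```

```bash
python3 line.py d; python3 -c "
import cv2
a=cv2.imread('pics/dw.png');b=cv2.imread('pics/dside.png')[230:330,220:345];c=cv2.imread('pics/dscene.png')[200:280,340:440]
cv2.imwrite('pics/d.png',cv2.hconcat([cv2.resize(x,(s,300),interpolation=2) for x,s in((a,400),(b,375))]))"
```

```text
[511.28443061  41.59279304 205.09183181] 1.0349532574741858 [0.01280615 0.0291318  0.03427376] [0.36255284 1.03639139 0.35327624]
wrist axis [553.2 112.4] R 39.0 63 line -10.383294629044405 106 green -11.934933350891097 229
scene axis [555.1 113.5] R 36.8 48 line -13.824372323558611 54 green -14.390590126805124 40
side axis [553.2 112.6] R 38.4 52 line -13.183667982547679 27 green -13.784724232243034 41
```

View pics/d.png

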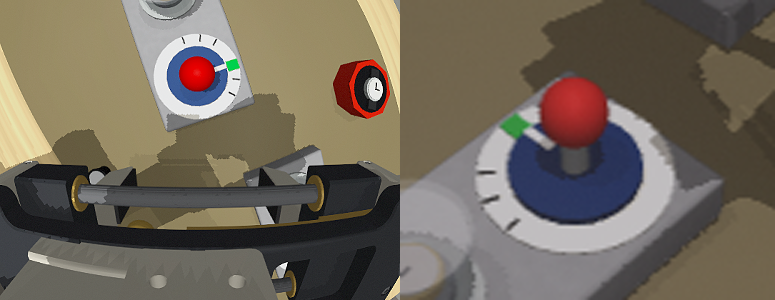

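The wrist crop shows the line's outer end at (222,68), against the green mark at (232,65). The side crop shows the same, and all three views agree to about 1.5° or better. The gripper is open and clear.

```bash
python3 -c "
from plant import bot
print(bot.close_job())"
```

```text
the job is handed in; nothing more can be done
None
```

The red ball knob is turned clockwise so its white line points at the green mark, to within about 1.5° in all three camera views. I let go, moved the arm clear and handed the job in at about 7 s, without touching the black knob or the watch box.

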